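Slide the ring under the inspection light and set its dimmer

ROBOT

A 6-joint arm with a two-finger parallel gripper is mounted at the origin on the work surface. World frame = base frame: x ahead of the robot, y to its left, z up, the work surface at z = 0. Lengths are in m, angles in rad, forces in N, time in s.
With the tool pointing down it reaches from about 0.375 to 0.9 m from the base axis. Payload 3.1 kg.
Tool frame: the origin (TCP) lies between the finger pads; the fingertips stand 17 mm ahead of it and the grasp point (between the pads) lies 2 mm behind it; z points along the fingers, y is the line along which they close (so a half turn about z gives the same grasp; the last joint's range is limited). The gripper opens to 85 mm and grips with 20 to 120 N. Pads are 22 mm wide; open, the fingers measure 114 mm over their backs; the gripper's body (76 mm by 85 mm) begins 54 mm behind the grasp point. The pads swing forward as they close: fully open they stand 13 mm farther back than shut.
Start: joints at [-1.442, 0.527, 1.433, -0, 1.181, -0.178], TCP at [0.189, -0.596, 0.248] pointing down, gripper open.
Joint ranges: [-3.08, 3.08], [-0.75, 2.2], [0.22, 2.44], [-1.43, 4.57], [0, 2.65], [-2.85, 2.85]. Speed limits (rad/s): [2.79, 2.79, 3.14, 3.14, 3.14, 3.14].

INTERFACE

Orientations are given as a unit quaternion [x, y, z, w].
In Python, from station import sense, vision, order gives the robot as it stands.
- The arm moves only by the shell command python3 -m crank 'ROWS' [OPENING] [FORCE]. ROWS is JSON, a list of rows, each an object with "dp": the shift along the world's x, y, z in units of 30 mm (1.0 is 30 mm), a list of three; "angular": the turn, a rotation vector about the world's x, y, z in degrees, a list of three. In form: [{"dp": [dx, dy, dz], "angular": [ax, ay, az]}, ...]. A call has 1 to 20 rows; each row shifts and turns the commanded pose from where the row before left it; what a row does not reach is not made up. A row lasts 1/10 s, in which the tool goes at most 50 mm and 8.59 degrees, less where a joint would pass 70% of its speed; a pose out of reach is approached as far as the arm can. A call is refused whole if a number of a shift passes 1 or a number of a turn 8.59, either way. A call with a gripper value outside its range is refused whole. OPENING is the closure, from 0 (fully open) to 1 (shut), set as the call begins (- or left out, the last holds). The fingers move at their own pace and stop on an object; FORCE is the grip in N (left out, the last holds). Time passes only in rows, so rows that do not move let the fingers close. It gives the time, the measured TCP pose, the force, the opening and the grip force at its end, in the units of the state.
- sense(): the state, without advancing time (a new reading comes with each control period).
- vision.snapshot(name): name is "scene" or "top" or "wrist"; returns a dict with "image" (384x512x3 uint8, blue, green, red), "range_z" (384x512 float32, m along the optical axis (not along the pixel's ray), 0 where there is no reading), "mtx" (3x3 intrinsics, pixels), "dist" ([k1, k2, p1, p2, k3] as OpenCV has them; the pictures are not rectified), "pose" (4x4, takes a point from camera to world coordinates); the wrist camera has in their place "mount" (4x4, takes a point from camera to tool coordinates, whose origin is the TCP and whose axes are the flange's). Camera axes: x right, y down, z forward; pixel columns grow to the right and rows downward; lengths in m; the calibration is good to about 2 mm. A picture is of the moment at which its call begins: read the wrist's pose just before it.
- order.sign_off(): hands the job in; it is judged then, once.
The state is a dict: "t": time; "q": joint angles; "qd": joint speeds; "tau": joint torques, N m; "tcp_pos": TCP position; "tool_rot": TCP orientation; "force": force on the tool from outside, world axes, zero at the start; "ft_torque": the same for the moment, N m; "finger_gap": opening from 0.0 (shut) to 1.0 (fully open); "gripper_force": force on a finger pad.
Only numpy, scipy, OpenCV 4.12 (cv2) and the standard library are available. Lean on these libraries where they do the work, as an engineer would, in place of code of your own. Each camera call takes 0.05 s, during which the arm holds its last target. There are 200 camera calls.

TASK

Take the wooden sled by its upright fin and slide it along the bench, in between the legs of the low frame light, until the ring on its stand is centred below the light's square opening; keep the sled down on the bench and the ring stand upright in its seat. Then slide the light's dimmer grip along its track until its middle is level with the steel pointer beside the track. Leave the other things on the bench where they are.

Things in the scene. Friction and masses are not known exactly. Their poses are not given: they have to be found in the camera images.
- sled: loose wooden sled, a board 200 long (its x) x 64 wide (its y) x 12 mm thick, 0.35 kg. Origin: centre of its underside; z up. Its front end (+x) carries the seat, its rear end the fin
- sled_fin (a point): grip point on the sled's upright fin, 12 mm below the fin's top. The fin is 46 long (along the sled's x) x 14 mm thick (along its y), rises from 11 to 71 mm above the bench, centred 70 mm behind the sled's origin. Axes as the sled's
- sled_seat (a point): centre of the floor of the shallow square seat, on the board's top 70 mm ahead of the sled's origin; the seat is 39 (x) x 44 mm (y) inside with a rim 4 mm high
- cone: loose black plastic ring stand in the seat, a slim cone 50 mm tall on a foot 36 mm wide, with a steel ring around it; 0.06 kg. Its top is 62 mm above the bench. Origin: centre of its underside; z up
- ring (a point): centre of the steel ring on the stand, 34 mm above the stand's underside
- light: frame light fixed to the bench: black head 150 (its x) x 134 (y) x 20 mm with a 70 x 70 mm square opening in its middle, underside 77, top 98 mm above the bench, on four legs 12 mm thick at x = +-62, y = +-48 mm (84 mm clear between left and right legs). Origin: on the bench below the opening's centre; the sled enters along its +x, from its -x side
- light_centre (a point): centre of the light's square opening, 78 mm above the bench; axes as the light's
- dimmer (a joint): position of the dimmer grip along its track, 0 to 0.12 m; grows along the dimmer's +y
- dimmer_top (a point): centre of the top face of the black dimmer grip, a block 28 (its x) x 20 (its y, the way it slides) x 40 mm tall; the top is 54 mm above the bench, at x = 0 of the dimmer's base. Axes as the base's; resists with about 1.5 N
- dimmer_base: grey housing with the dimmer's track, 40 (x) x 170 (y) x 14 mm tall, fixed to the bench; origin: centre of its underside. The grip stands at y = joint - 0.06 m
- pointer: steel pointer, a 5 mm wide bar 17 mm tall, fixed on the bench at the +x side of the dimmer's track; origin on the track's centre line at bench height, so that the grip is level with the pointer when its centre has y = 0 in the pointer's frame. Axes as the dimmer base's
- hammer: hammer with a wooden handle and steel head, 220 mm long, lying flat, 26 mm thick; origin mid-length on the table; bystander
- jar: squat amber glass jar, 52 mm wide, 55 mm tall; origin at its underside; bystander
- ringbox: closed fabric ring box, 50 x 55 x 39 mm; origin at its underside; bystander
- graver: engraving tool with a wooden handle, 160 mm long, lying flat, 26 mm thick; origin mid-length on the table; bystander
- burcup: steel cup with burs standing in it, 56 mm wide, about 85 mm tall; origin at its underside; bystander
- dapping: 55 x 55 x 35 mm steel block with round hollows; origin at its underside; bystander
- benchpin: loose wooden block 90 x 50 x 18 mm; origin at its underside; bystander
There are look-alikes about, which are no part of the job. Several things have the shape of the sled; the one meant has the colours described above.

How it is judged:
By the outcome, as a careful person would: the job done as asked, in the order asked, and still so for the second after the job is handed in, with the robot touching nothing.
It also fails if it takes over 54 s, if anything falls off the work surface, if the arm or the gripper's body presses on something with over 40 N, if the wrist force passes 120 N, or if a joint passes its speed limit or range.

## Working session

There is one attempt and no reset: what is moved stays moved. The work goes in short steps, Python scripts to look and compute and a shell command to move; the robot and the scene stay as the last step left them, time stands still between calls to the robot, and variables do not carry over. Pictures are saved under pics/ and viewed, at most 13 in all, crops included, and the job is handed in when it is done.

```bash
mkdir -p pics; ls; python3 - <<'E'
from station import sense,vision
import cv2,pickle
d={}
for n in("scene","top"):
    s=vision.snapshot(n); d[n]=s
    cv2.imwrite(f"pics/{n}.png",s["image"]); print(n,s["mtx"].tolist(),s["dist"],s["pose"].round(4).tolist())
pickle.dump(d,open("d.pkl","wb"))
print(sense()["tool_rot"],sense()["t"])
E
```

```text
pics
scene [[383.1188355525061, 0.0, 254.37609706781402], [0.0, 383.1188355525061, 186.8290630822433], [0.0, 0.0, 1.0]] [-0.08841276  0.          0.          0.          0.        ] [[-0.7439, 0.4626, -0.4822, 1.0442], [0.6682, 0.5058, -0.5456, 0.5235], [-0.0085, -0.7282, -0.6854, 0.7863], [0.0, 0.0, 0.0, 1.0]]
top [[478.9677176309072, 0.0, 258.46065551612725], [0.0, 478.9677176309072, 191.72618984975722], [0.0, 0.0, 1.0]] [-0.0402126  0.         0.         0.         0.       ] [[-0.0221, -0.9947, 0.1008, 0.4296], [-0.9996, 0.0236, 0.0139, -0.0437], [-0.0162, -0.1005, -0.9948, 1.2386], [0.0, 0.0, 0.0, 1.0]]
[ 9.88261337e-01  1.52769642e-01  3.01721026e-05 -9.82192153e-04] 0.1
```

View pics/top.png

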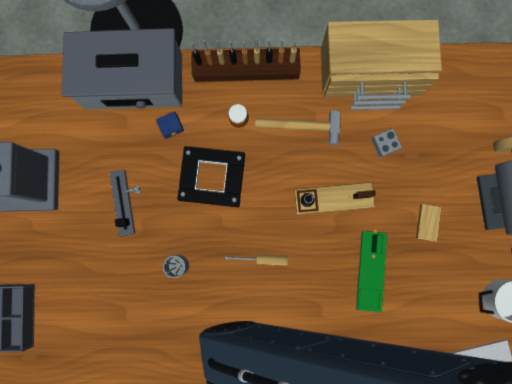

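View pics/scene.png

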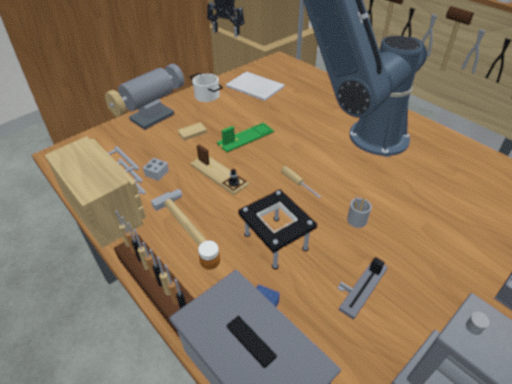

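```bash
cat > h.py <<'E'
import numpy as np,cv2
def cloud(s,P=None):
    P=s["pose"] if P is None else P
    h,w=s["range_z"].shape
    uv=np.stack(np.meshgrid(np.arange(w),np.arange(h)),-1).reshape(-1,1,2).astype(np.float32)
    n=cv2.undistortPoints(uv,s["mtx"],s["dist"]).reshape(h,w,2)
    z=s["range_z"]; c=np.dstack([n*z[...,None],z])
    W=c@P[:3,:3].T+P[:3,3]; W[z==0]=np.nan
    return W
def pix(s,u,v,z,P=None):
    P=s["pose"] if P is None else P
    n=cv2.undistortPoints(np.array([[[u,v]]],float),s["mtx"],s["dist"])[0,0]
    r=P[:3,:3]@[n[0],n[1],1]; return P[:3,3]+r*(z-P[2,3])/r[2]
def rect(W,box,zl,zh):
    u0,v0,u1,v1=box; p=W[v0:v1,u0:u1].reshape(-1,3)
    p=p[(p[:,2]>zl)&(p[:,2]<zh)]
    r=cv2.minAreaRect((p[:,:2]*1000).astype(np.float32))
    return len(p),np.round(r[0],1),np.round(r[1],1),round(r[2],1),np.round(np.median(p,0)*1000,1)
E
python3 - <<'E'
from h import *; import pickle
d=pickle.load(open("d.pkl","rb")); s=d["top"]; W=cloud(s)
print("table z",np.nanmedian(W[240:310,300:350,2]))
for n,b,l,h in [("board",(285,175,385,222),.007,.022),("fin",(345,180,385,210),.055,.085),("cone",(290,180,325,220),.04,.075),
 ("light",(165,135,260,215),.085,.11),("dimbase",(100,160,150,245),.009,.02),("grip",(100,160,150,245),.045,.065),("ptr",(131,180,146,200),.009,.025)]:
    print(n,*rect(W,b,l,h))
for n,u,v,z in[("open",211,177,.098),("grip",122,223,.054),("ptr",137,190,.017),("fin",365,194.5,.071),("cone",307.5,200,.046)]: print(n,pix(s,u,v,z).round(4))
a=cv2.resize(s["image"][165:320,280:390],None,fx=3.5,fy=3.5,interpolation=2)
b=cv2.resize(s["image"][160:245,95:150],None,fx=6,fy=6,interpolation=2)
o=np.zeros((max(a.shape[0],b.shape[0]),a.shape[1]+b.shape[1],3),np.uint8); o[:a.shape[0],:a.shape[1]]=a;o[:b.shape[0],a.shape[1]:]=b
cv2.imwrite("pics/crop.png",o);print(o.shape)
E
```

```text
table z 0.00011710701814371394
board 1690 [ 532.  -216.9] [237.5 108.7] 83.3 [ 531.2 -218.3   12.5]
fin 117 [ 538.6 -290.2] [14.2 45.2] 4.4 [ 538.3 -288.7   70.3]
cone 69 [ 532.1 -151.9] [19.4 24.7] 44.0 [ 530.4 -150.7   58.9]
light 2708 [587.4  86.4] [150.9 134.7] 82.4 [585.4  86.2  97.8]
dimbase 911 [540.5 317.3] [176.3  86.2] 16.4 [542.7 328.1  14.2]
grip 85 [483.4 318.9] [20.2 25. ] 9.8 [482.1 319.2  54.1]
ptr 19 [569.5 293.8] [ 6.6 19. ] 12.7 [568.1 293.7  15.2]
open [0.5835 0.0856 0.098 ]
grip [0.4794 0.3143 0.054 ]
ptr [0.5653 0.2868 0.017 ]
fin [ 0.5349 -0.2877  0.071 ]
cone [ 0.5268 -0.1489  0.046 ]
(542, 715, 3)
```

View pics/crop.png

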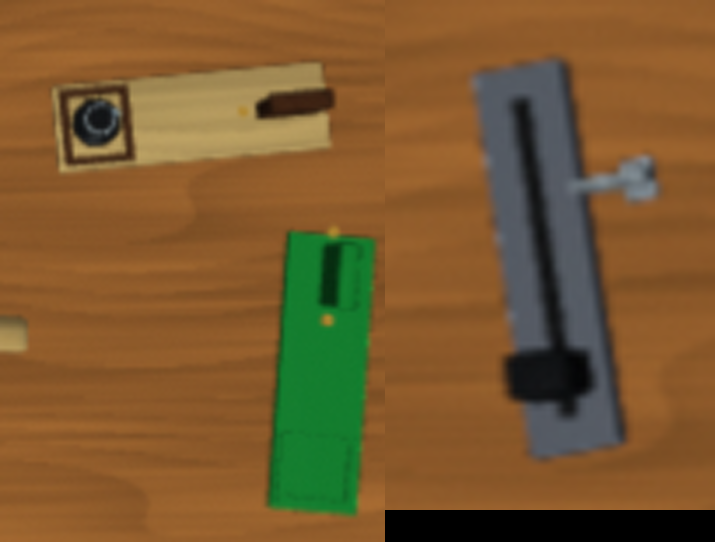

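The sled-shaped candidates are the wooden one at (335,198) with a dark fin at (365,194), and the green one at (372,270). The wooden one fits: bare-wood board, with the black ring stand in its seat at (307,200). The crop confirms this. The light is at (211,177), the dimmer grip at (122,223) and the pointer at (137,190). I'll hover over the fin.

```bash
python3 -m crank '[{"dp":[0.83,0.73,-0.1],"angular":[0,0,5.5]},{"dp":[0.83,0.73,-0.1],"angular":[0,0,5.5]},{"dp":[0.83,0.73,-0.2],"angular":[0,0,5.5]},{"dp":[0.83,0.73,-0.2],"angular":[0,0,5.5]},{"dp":[0.83,0.73,-0.2],"angular":[0,0,5.5]},{"dp":[0.83,0.73,-0.2],"angular":[0,0,5.5]},{"dp":[0.83,0.73,-0.2],"angular":[0,0,5.5]},{"dp":[0.83,0.73,-0.2],"angular":[0,0,5.5]},{"dp":[0.83,0.73,-0.2],"angular":[0,0,5.5]},{"dp":[0.83,0.73,-0.2],"angular":[0,0,5.5]},{"dp":[0.83,0.73,-0.2],"angular":[0,0,5.5]},{"dp":[0.83,0.73,-0.2],"angular":[0,0,5.5]},{"dp":[0.83,0.73,-0.2],"angular":[0,0,5.5]},{"dp":[0.83,0.73,-0.2],"angular":[0,0,5.5]},{"dp":[0,0,0],"angular":[0,0,0]}]' 0 40
cat >> h.py <<'E'
from scipy.spatial.transform import Rotation as R
def wpose(st,s):
    T=np.eye(4);T[:3,:3]=R.from_quat(st["tool_rot"]).as_matrix();T[:3,3]=st["tcp_pos"];return T@s["mount"]
E
python3 - <<'E'
from h import *; from station import sense,vision; import pickle
st=sense(); s=vision.snapshot("wrist"); P=wpose(st,s); W=cloud(s,P)
pickle.dump((st,s),open("w.pkl","wb"))
cv2.imwrite("pics/w1.png",s["image"]); Y=R.from_quat(st["tool_rot"]).as_matrix()[:,1]
print(st["tcp_pos"],np.degrees(np.arctan2(Y[1],Y[0])),st["t"])
p=W.reshape(-1,3); f=p[(p[:,2]>.06)&(p[:,2]<.078)&(np.hypot(p[:,0]-.5385,p[:,1]+.29)<.05)]
print(len(f),f.mean(0) if len(f) else 0); 
if len(f): print(cv2.minAreaRect((f[:,:2]*1000).astype(np.float32)))
E
```

```text
t: 1.6
tcp_pos: [0.5393, -0.2858, 0.169]
tool_rot: [0.676, 0.737, 0.001, -0.001]
force: [0.1, -0.1, -0.2]
finger_gap: 0.998
gripper_force: 0.0
[ 0.53928013 -0.28578981  0.16902325] 4.892258311776996 1.6
1205 [ 0.53895647 -0.28820118  0.07071204]
((539.272216796875, -290.1519775390625), (13.778392791748047, 45.62051010131836), 4.468217372894287)
```

View pics/w1.png

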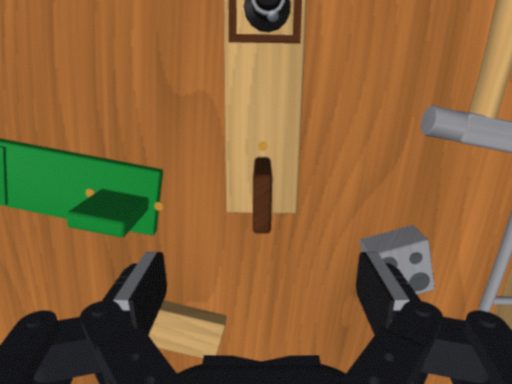

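The fin shows at (262,195), directly ahead of the fingers and clear of the dapping block at (395,260). Next I'll descend and grip.

```bash
python3 -m crank '[{"dp":[0,-0.15,-0.6],"angular":[0,0,-0.4]},{"dp":[0,0,-0.7],"angular":[0,0,0]},{"dp":[0,0,-0.7],"angular":[0,0,0]},{"dp":[0,0,-0.7],"angular":[0,0,0]},{"dp":[0,0,-0.6],"angular":[0,0,0]},{"dp":[0,0,-0.43],"angular":[0,0,0]},{"dp":[0,0,0],"angular":[0,0,0]},{"dp":[0,0,0],"angular":[0,0,0]}]' 0 50
python3 -m crank '[{"dp":[0,0,0],"angular":[0,0,0]},{"dp":[0,0,0],"angular":[0,0,0]},{"dp":[0,0,0],"angular":[0,0,0]},{"dp":[0,0,0],"angular":[0,0,0]},{"dp":[0,0,0],"angular":[0,0,0]},{"dp":[0,0,0],"angular":[0,0,0]},{"dp":[0,0,0],"angular":[0,0,0]},{"dp":[0,0,0],"angular":[0,0,0]}]' 1 50
python3 - <<'E'
from h import *; from station import vision
s=vision.snapshot("top"); W=cloud(s); s2=vision.snapshot("scene"); W2=cloud(s2)
import pickle; pickle.dump((s,s2),open("g.pkl","wb"))
for w,n in((W,"top"),(W2,"scene")):
  p=w.reshape(-1,3); c=np.hypot(p[:,0]-.528,p[:,1]+.15)
  k=p[(c<.025)&(p[:,2]>.045)&(p[:,2]<.075)]; print(n,"cone",len(k),k.mean(0).round(4),k[:,2].max(), cv2.minEnclosingCircle((k[:,:2]*1000).astype(np.float32)))
  l=p[(abs(p[:,0]-.587)<.1)&(abs(p[:,1]-.086)<.1)&(p[:,2]>.093)&(p[:,2]<.103)]
  print(" light",cv2.minAreaRect((l[:,:2]*1000).astype(np.float32)),l[:,2].mean())
E
```

```text
t: 2.45
tcp_pos: [0.5372, -0.2943, 0.0586]
tool_rot: [0.681, 0.732, -0.0, 0.0]
force: [-0.2, 0.1, 0.3]
finger_gap: 0.999
gripper_force: 0.0
t: 3.25
tcp_pos: [0.5382, -0.294, 0.059]
tool_rot: [0.681, 0.732, 0.0, 0.001]
force: [2.8, 0.9, 4.5]
finger_gap: 0.155
gripper_force: 49.6<stdin>:6: RuntimeWarning: Mean of empty slice.
  ret = um.true_divide(
Traceback (most recent call last):
ValueError: zero-size array to reduction operation maximum which has no identity
```

```bash
python3 - <<'E'
from h import *
import pickle; s,s2=pickle.load(open("g.pkl","rb")); d=pickle.load(open("d.pkl","rb"))
for s,n in((d["top"],"top"),(d["scene"],"scene")):
  W=cloud(s);p=W.reshape(-1,3); c=np.hypot(p[:,0]-.528,p[:,1]+.15)
  k=p[(c<.025)&(p[:,2]>.045)&(p[:,2]<.075)]; print(n,"cone",len(k),k[:,2].max(), cv2.minEnclosingCircle((k[:,:2]*1000).astype(np.float32)))
  l=p[(abs(p[:,0]-.587)<.1)&(abs(p[:,1]-.086)<.1)&(p[:,2]>.093)&(p[:,2]<.103)]
  print(" light",cv2.minAreaRect((l[:,:2]*1000).astype(np.float32)),l[:,2].mean())
  # opening: table-height points seen through, hole in occupancy grid
  f=p[(np.hypot(p[:,0]-.5393,p[:,1]+.29)<.04)&(p[:,2]>.066)&(p[:,2]<.076)]
  print(" fin",cv2.minAreaRect((f[:,:2]*1000).astype(np.float32)))
  t=p[(abs(p[:,0]-.54)<.11)&(abs(p[:,1]-.32)<.1)&(p[:,2]>.0105)&(p[:,2]<.016)]
  # drop pointer: keep within 25mm of the line
  m=np.median(t,0)
  for _ in range(5):
    r=cv2.fitLine((t[:,:2]*1000).astype(np.float32),cv2.DIST_HUBER,0,.01,.01).ravel()
    dd=abs((t[:,0]*1000-r[2])*r[1]-(t[:,1]*1000-r[3])*r[0]); t=t[dd<25]
  print(" base",cv2.minAreaRect((t[:,:2]*1000).astype(np.float32)),r)
  g=p[(abs(p[:,0]-.483)<.04)&(abs(p[:,1]-.32)<.04)&(p[:,2]>.05)&(p[:,2]<.058)]
  print(" grip",len(g),cv2.minAreaRect((g[:,:2]*1000).astype(np.float32)))
  q=p[(abs(p[:,0]-.565)<.03)&(abs(p[:,1]-.29)<.022)&(p[:,2]>.0145)&(p[:,2]<.022)]
  print(" ptr",len(q),q.mean(0),cv2.minAreaRect((q[:,:2]*1000).astype(np.float32)) if len(q)>3 else 0)
E
```

```text
top cone 68 0.06634968560780452 ((531.4638671875, -152.6141815185547), 13.401631355285645)
 light ((587.0162353515625, 86.29940795898438), (150.45352172851562, 134.1188507080078), 82.33951568603516) 0.0978730046678031
 fin ((538.6212158203125, -290.5024108886719), (14.187304496765137, 44.59012985229492), 4.3891825675964355)
 base ((535.2029418945312, 326.16448974609375), (170.80116271972656, 44.90086364746094), 8.002998352050781) [9.8736137e-01 1.5848497e-01 5.4307635e+02 3.2870496e+02]
 grip 72 ((482.9783630371094, 318.7380065917969), (19.135095596313477, 24.983015060424805), 10.272490501403809)
 ptr 23 [0.56625324 0.29936872 0.01716774] ((559.7199096679688, 304.3146667480469), (19.15888214111328, 42.10566711425781), 50.283870697021484)
scene cone 55 0.06446537049818968 ((532.5939331054688, -148.7829132080078), 12.408466339111328)
 light ((589.1235961914062, 89.41839599609375), (150.23326110839844, 134.51348876953125), 82.539306640625) 0.09816481511101345
 fin ((542.0694580078125, -287.6264343261719), (15.103515625, 44.664947509765625), 4.5985565185546875)
 base ((537.526123046875, 330.31964111328125), (172.15574645996094, 41.776248931884766), 8.771573066711426) [9.9785239e-01 6.5503001e-02 5.5328986e+02 3.3643973e+02]
 grip 92 ((486.2562561035156, 321.40435791015625), (21.854442596435547, 27.805946350097656), 2.772731065750122)
 ptr 26 [0.57005557 0.29879664 0.0170855 ] ((570.0856323242188, 299.2850646972656), (6.110361576080322, 24.523771286010742), 6.9397172927856445)
```

```bash
python3 -m crank '[{"dp":[0.01,0.1,0],"angular":[0,0,-0.3]},{"dp":[0.02,0.2,0],"angular":[0,0,-0.6]},{"dp":[0.03,0.27,0],"angular":[0,0,-0.85]},{"dp":[0.03,0.27,0],"angular":[0,0,-0.85]},{"dp":[0.03,0.27,0],"angular":[0,0,-0.85]},{"dp":[0.03,0.27,0],"angular":[0,0,-0.85]},{"dp":[0.03,0.27,0],"angular":[0,0,-0.85]},{"dp":[0.03,0.27,0],"angular":[0,0,-0.85]},{"dp":[0.03,0.27,0],"angular":[0,0,-0.85]},{"dp":[0.03,0.27,0],"angular":[0,0,-0.85]},{"dp":[0.03,0.27,0],"angular":[0,0,-0.85]},{"dp":[0.03,0.27,0],"angular":[0,0,-0.85]},{"dp":[0.03,0.27,0],"angular":[0,0,-0.85]},{"dp":[0.03,0.27,0],"angular":[0,0,-0.85]},{"dp":[0.02,0.2,0],"angular":[0,0,-0.6]},{"dp":[0.01,0.07,0],"angular":[0,0,-0.3]},{"dp":[0,0,0],"angular":[0,0,0]},{"dp":[0,0,0],"angular":[0,0,0]},{"dp":[0,0,0],"angular":[0,0,0]}]'
python3 - <<'E'
from h import *; from station import vision,sense
st=sense(); s=vision.snapshot("wrist"); P=wpose(st,s); W=cloud(s,P)
import pickle; pickle.dump((st,s),open("w2.pkl","wb"))
Y=R.from_quat(st["tool_rot"]).as_matrix()[:,1]; print(np.degrees(np.arctan2(Y[1],Y[0])))
p=W.reshape(-1,3)
t=s2=vision.snapshot("top")
o=np.hstack([s["image"],t["image"][100:292,150:406].repeat(2,0).repeat(2,1)]); cv2.imwrite("pics/p2.png",cv2.resize(o,(800,300),interpolation=cv2.INTER_AREA))
b=p[(p[:,2]>.008)&(p[:,2]<.0145)]; r=cv2.fitLine((b[:,:2]*1000).astype(np.float32),cv2.DIST_HUBER,0,.01,.01).ravel()
print(len(b),r,cv2.minAreaRect((b[:,:2]*1000).astype(np.float32)))
l=p[(p[:,2]>.093)&(p[:,2]<.103)&(p[:,1]>-.05)];print("light",len(l),cv2.minAreaRect((l[:,:2]*1000).astype(np.float32)))
E
```

```text
t: 5.25
tcp_pos: [0.5499, -0.1808, 0.059]
tool_rot: [0.753, 0.658, -0.001, 0.001]
force: [-0.7, -4.2, 6.4]
finger_gap: 0.153
gripper_force: 50.0
-7.748627119674682
29073 [ 2.91482449e-01  9.56576169e-01  5.57019592e+02 -1.17859276e+02] ((502.5369873046875, -163.81346130371094), (375.5099182128906, 193.760009765625), 8.435720443725586)
light 0 ((0.0, 0.0), (0.0, 0.0), 0.0)
```

View pics/p2.png

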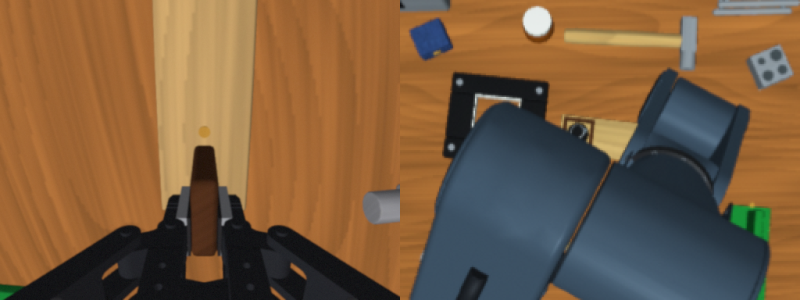

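The wrist view (left) shows the fin held between the pads and the board straight. The top view (right) shows the stand upright at about (577,130), lined up with the light's opening at (497,112). Next I'll check the alignment numerically.

```bash
cat >> h.py <<'E'
def conechk(s,c0,lc=(587.0,86.3),yaw=82.4):
    W=cloud(s); p=W.reshape(-1,3)*1000; k=p[(np.hypot(p[:,0]-c0[0],p[:,1]-c0[1])<22)&(p[:,2]>28)&(p[:,2]<68)]
    print(len(k),"zmax",k[:,2].max() if len(k) else 0)
    if len(k)<5: return
    a=np.radians(yaw); A=np.array([[np.cos(a),np.sin(a)],[-np.sin(a),np.cos(a)]])
    c=np.array(cv2.minEnclosingCircle(k[:,:2].astype(np.float32))[0]); t=k[k[:,2]>53][:,:2]
    print("circle",c,"light frame",A@(c-lc),"top pts",len(t),t.mean(0), "light frame",A@(t.mean(0)-lc))
E
python3 - <<'E'
from h import *; from station import vision
s=vision.snapshot("top"); conechk(s,(570,-37)); print(pix(s,263.3,183.2,.055))
s=vision.snapshot("scene"); conechk(s,(573,-35),(589.1,89.4))
W=cloud(s);p=W.reshape(-1,3)*1000
b=p[(p[:,2]>10)&(p[:,2]<14)&(abs(p[:,0]-562)<60)&(p[:,1]>-110)&(p[:,1]<0)];print("board",len(b),cv2.minAreaRect(b[:,:2].astype(np.float32)))
E
```

```text
63 zmax 67.4129425652743
circle [571.58001709 -41.40102768] light frame [-128.61863442   -1.60475026] top pts 40 [570.429654   -39.47390812] light frame [-126.86058643   -0.20961862]
[ 0.57053974 -0.03968434  0.055     ]
73 zmax 64.96987215590944
circle [572.48364258 -39.18466187] light frame [-129.65273453   -0.53575152] top pts 38 [574.26501109 -35.27446861] light frame [-125.54129284   -1.78432362]
board 173 ((565.8404541015625, -80.860595703125), (57.526451110839844, 69.13152313232422), 89.74867248535156)
```

```bash
python3 -c "
import pickle;from h import *
st,s=pickle.load(open('w2.pkl','rb'));print(s['mount'].round(3)); print(wpose(st,s)[:3,3])"
python3 -m crank '[{"dp":[0.02,0.1,0],"angular":[0,0,0]},{"dp":[0.03,0.2,0],"angular":[0,0,0]},{"dp":[0.03,0.26,0],"angular":[0,0,0]},{"dp":[0.03,0.26,0],"angular":[0,0,0]},{"dp":[0.03,0.26,0],"angular":[0,0,0]},{"dp":[0.03,0.26,0],"angular":[0,0,0]},{"dp":[0.03,0.26,0],"angular":[0,0,0]},{"dp":[0.04,0.26,0],"angular":[0,0,0]},{"dp":[0,0,0],"angular":[0,0,0]}]'
```

```text
[[-0.001 -0.951 -0.31   0.079]
 [ 1.    -0.001  0.001 -0.001]
 [-0.001 -0.31   0.951 -0.126]
 [ 0.     0.     0.     1.   ]]
[ 0.5597109  -0.10235031  0.18485959]
t: 6.35
tcp_pos: [0.5575, -0.1243, 0.059]
tool_rot: [0.753, 0.658, -0.0, 0.001]
force: [0.8, -2.7, 6.9]
finger_gap: 0.155
gripper_force: 50.0
```

```bash
python3 -m crank '[{"dp":[0.02,0.12,0],"angular":[0,0,0]},{"dp":[0.03,0.22,0],"angular":[0,0,0]},{"dp":[0.03,0.26,0],"angular":[0,0,0]},{"dp":[0.03,0.26,0],"angular":[0,0,0]},{"dp":[0.04,0.26,0],"angular":[0,0,0]},{"dp":[0.04,0.26,0],"angular":[0,0,0]},{"dp":[0.03,0.26,0],"angular":[0,0,0]},{"dp":[0.03,0.26,0],"angular":[0,0,0]},{"dp":[0.03,0.2,0],"angular":[0,0,0]},{"dp":[0.02,0.12,0],"angular":[0,0,0]},{"dp":[0,0.06,0],"angular":[0,0,0]},{"dp":[0,0,0],"angular":[0,0,0]},{"dp":[0,0,0],"angular":[0,0,0]},{"dp":[0,0,0],"angular":[0,0,0]}]'
python3 - <<'E'
from h import *; from station import vision,sense
st=sense();w=vision.snapshot("wrist");t=vision.snapshot("top");s=vision.snapshot("scene")
import pickle;pickle.dump((st,w,t,s),open("f.pkl","wb"))
conechk(t,(587,86.3));conechk(s,(589,89.4),(589.1,89.4))
P=wpose(st,w);p=cloud(w,P).reshape(-1,3);l=p[(p[:,2]>.09)&(p[:,2]<.105)&(p[:,1]>0)];print(len(l),cv2.minAreaRect((l[:,:2]*1000).astype(np.float32)))
a=cv2.resize(t["image"][140:215,170:255],None,fx=4,fy=4);b=cv2.resize(s["image"][170:270,220:330],None,fx=4,fy=4)
o=np.zeros((400,780,3),np.uint8);o[:300,:340]=a;o[:,340:780]=b;cv2.imwrite("pics/p3.png",o)
E
```

```text
t: 7.75
tcp_pos: [0.5664, -0.0568, 0.059]
tool_rot: [0.753, 0.658, -0.001, 0.001]
force: [0.3, -5.7, 7.1]
finger_gap: 0.158
gripper_force: 50.0
73 zmax 65.22883452863448
circle [587.53106689  81.75376129] light frame [-4.43606547 -1.12767088] top pts 44 [587.05365169  83.09108406] light frame [-3.17363157 -0.47758003]
48 zmax 64.07964432687363
circle [589.19372559  84.8289566 ] light frame [-4.51849344 -0.69745196] top pts 42 [590.92445414  87.71775244] light frame [-1.42617421 -2.03091529]
59523 ((578.944091796875, 27.16645050048828), (31.89959144592285, 133.2757568359375), 82.22441101074219)
```

View pics/p3.png

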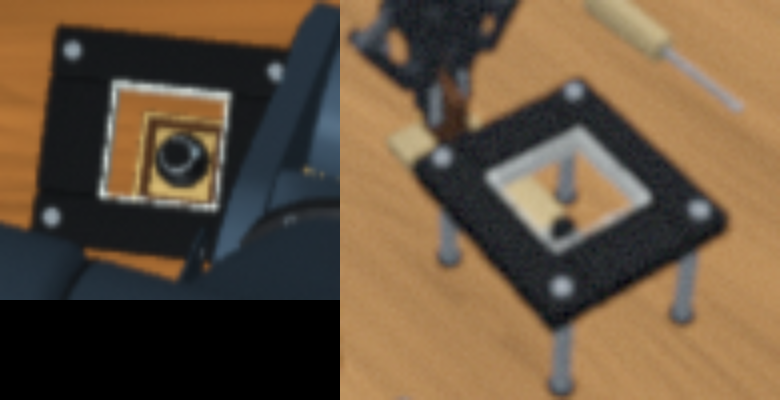

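```bash
python3 - <<'E'
from h import *; import pickle
st,w,t,s=pickle.load(open("f.pkl","rb"))
o=pix(t,210.9,175.9,.098);a=np.radians(82.4);A=np.array([[np.cos(a),np.sin(a)],[-np.sin(a),np.cos(a)]])
print(o)
for z in(.046,.030): c=pix(t,214.9,179.1,z);print(c,A@(c-o)[:2]*1000)
E
```

```text
[0.58614621 0.08582898 0.098     ]
[0.58492281 0.08175059 0.046     ] [-4.20436697  0.67325665]
[0.58700707 0.08343336 0.03      ] [-2.26072282 -1.17013034]
```

The picture shows the stand upright and the ring about 3 mm short along the light's axis, with the sideways offset near zero. I'll advance 3 mm, then release and rise.

```bash
python3 -m crank '[{"dp":[0.01,0.05,0],"angular":[0,0,0]},{"dp":[0,0.04,0],"angular":[0,0,0]},{"dp":[0,0,0],"angular":[0,0,0]},{"dp":[0,0,0],"angular":[0,0,0]},{"dp":[0,0,0],"angular":[0,0,0]}]'
python3 -m crank '[{"dp":[0,0,0],"angular":[0,0,0]},{"dp":[0,0,0],"angular":[0,0,0]},{"dp":[0,0,0],"angular":[0,0,0]},{"dp":[0,0,0],"angular":[0,0,0]},{"dp":[0,0,0],"angular":[0,0,0]},{"dp":[0,0,0],"angular":[0,0,0]},{"dp":[0,0,0.3],"angular":[0,0,0]},{"dp":[0,0,0.7],"angular":[0,0,0]},{"dp":[0,0,0.9],"angular":[0,0,0]},{"dp":[0,0,0.9],"angular":[0,0,0]},{"dp":[0,0,0.9],"angular":[0,0,0]},{"dp":[0,0,0.9],"angular":[0,0,0]},{"dp":[0,0,0],"angular":[0,0,0]},{"dp":[0,0,0],"angular":[0,0,0]}]' 0
python3 - <<'E'
from h import *; from station import vision,sense
st=sense();w=vision.snapshot("wrist");t=vision.snapshot("top")
import pickle;pickle.dump((st,w,t),open("f2.pkl","wb"))
conechk(t,(587,86.3))
P=wpose(st,w);p=cloud(w,P).reshape(-1,3)*1000
l=p[(p[:,2]>93)&(p[:,2]<103)&(p[:,1]>0)];l=cv2.minAreaRect(l[:,:2].astype(np.float32));print("light",l)
f=p[(p[:,2]>66)&(p[:,2]<75)&(p[:,1]<0)&(abs(p[:,0]-567)<30)];f=cv2.minAreaRect(f[:,:2].astype(np.float32));print("fin",f)
cv2.imwrite("pics/p4.png",np.hstack([cv2.resize(w["image"],(400,300)),cv2.resize(t["image"][135:235,170:303],(400,300))]))
E
```

```text
t: 8.4
tcp_pos: [0.5667, -0.0545, 0.059]
tool_rot: [0.753, 0.658, -0.001, 0.001]
force: [-1.3, -6.5, 6.0]
finger_gap: 0.156
gripper_force: 50.0
t: 9.8
tcp_pos: [0.5666, -0.0525, 0.1973]
tool_rot: [0.754, 0.657, 0.0, 0.001]
force: [-0.4, -0.8, -0.2]
finger_gap: 1.0
gripper_force: 0.0
75 zmax 67.34644285747082
circle [586.52624512  84.04026794] light frame [-2.30253864  0.1707292 ] top pts 42 [587.78170742  85.74077436] light frame [-0.45092734 -0.84880171]
light ((581.8907470703125, 43.170875549316406), (64.03814697265625, 134.92572021484375), 82.30538177490234)
fin ((566.1412963867188, -51.04774475097656), (45.038455963134766, 13.818952560424805), 81.8794174194336)
```

View pics/p4.png

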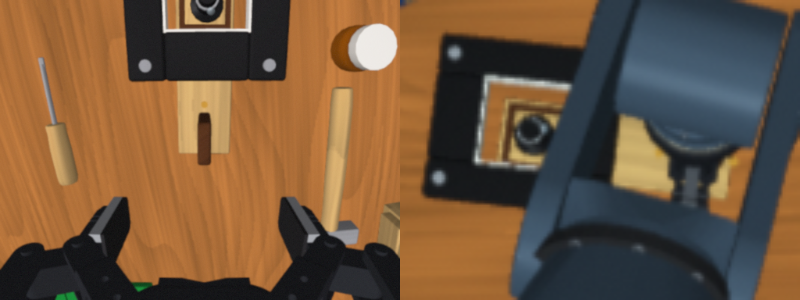

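The sled sits under the light with the stand upright: the ring at (208,8) in the wrist view is in the middle of the opening. I'll take one nadir look while passing over the light.

```bash
python3 -m crank '[{"dp":[0.1,0.8,0],"angular":[0,0,0]},{"dp":[0.1,0.9,0],"angular":[0,0,0]},{"dp":[0.1,0.8,0],"angular":[0,0,0]},{"dp":[0,0.2,0],"angular":[0,0,0]},{"dp":[0,0,0],"angular":[0,0,0]},{"dp":[0,0,0],"angular":[0,0,0]}]'
python3 - <<'E'
from h import *; from station import vision,sense
st=sense();w=vision.snapshot("wrist")
import pickle;pickle.dump((st,w),open("f3.pkl","wb"))
P=wpose(st,w);p=cloud(w,P).reshape(-1,3)*1000
l=p[(p[:,2]>93)&(p[:,2]<103)&(abs(p[:,1]-86)<90)];r=cv2.minAreaRect(l[:,:2].astype(np.float32));print("light",r)
a=np.radians(82.4);A=np.array([[np.cos(a),np.sin(a)],[-np.sin(a),np.cos(a)]])
q=(p[:,:2]-r[0])@A.T; m=(np.abs(q)<33).all(1)
for lo,hi in((56,70),(40,56),(13.5,30)):
  k=q[m&(p[:,2]>lo)&(p[:,2]<hi)]; k=k[np.hypot(*(k-np.median(k,0)).T)<19]; print(lo,len(k),k.mean(0),cv2.minEnclosingCircle(k.astype(np.float32)))
cv2.imwrite("pics/p5.png",w["image"])
E
```

```text
t: 10.5
tcp_pos: [0.5751, 0.0279, 0.1957]
tool_rot: [0.754, 0.657, -0.001, -0.0]
force: [-0.3, 0.2, 0.9]
finger_gap: 1.001
gripper_force: 0.0
light ((586.9927368164062, 83.1749496459961), (145.04464721679688, 134.9026641845703), 82.39734649658203)
56 410 [ 3.52931378 -0.74280516] ((3.2693750858306885, -0.6387801170349121), 8.746773719787598)
40 268 [ 2.32409915 -1.17678038] ((1.3515214920043945, -1.5140963792800903), 13.539989471435547)
13.5 628 [9.0282807  1.12964377] ((5.7588043212890625, 1.3449488878250122), 18.923221588134766)
```

View pics/p5.png

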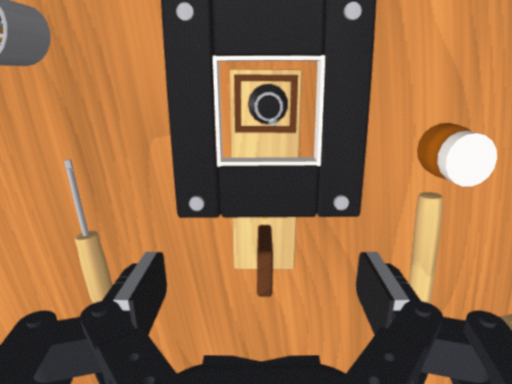

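The ring at (268,104) is centred in the opening (centre about (269,110), parallax included), about 1 mm off. Now on to the dimmer.

```bash
python3 -m crank '[{"dp":[-0.2,0.7,0],"angular":[0,0,1.3]},{"dp":[-0.26,0.82,0],"angular":[0,0,1.3]},{"dp":[-0.26,0.82,0],"angular":[0,0,1.3]},{"dp":[-0.26,0.82,0],"angular":[0,0,1.3]},{"dp":[-0.26,0.82,0],"angular":[0,0,1.3]},{"dp":[-0.26,0.82,0],"angular":[0,0,1.3]},{"dp":[-0.26,0.82,0],"angular":[0,0,1.3]},{"dp":[-0.26,0.82,-0.2],"angular":[0,0,1.3]},{"dp":[-0.26,0.82,-0.3],"angular":[0,0,1.3]},{"dp":[-0.26,0.82,-0.3],"angular":[0,0,1.4]},{"dp":[-0.26,0.82,-0.3],"angular":[0,0,1.4]},{"dp":[-0.27,0.8,-0.3],"angular":[0,0,1.4]},{"dp":[0,0,0],"angular":[0,0,0]},{"dp":[0,0,0],"angular":[0,0,0]}]'
python3 - <<'E'
from h import *; from station import vision,sense
st=sense();w=vision.snapshot("wrist");t=vision.snapshot("top")
import pickle;pickle.dump((st,w,t),open("d3.pkl","wb"))
P=wpose(st,w);C=cloud(w,P)*1000;p=C.reshape(-1,3);Y=R.from_quat(st["tool_rot"]).as_matrix()[:,1]
print("yaw",np.degrees(np.arctan2(Y[1],Y[0])),st["tcp_pos"])
g=p[(p[:,2]>50)&(p[:,2]<58)&(abs(p[:,0]-483)<30)&(abs(p[:,1]-319)<30)];print("grip",len(g),cv2.minAreaRect(g[:,:2].astype(np.float32)))
r=cv2.fitLine(p[(p[:,2]>11)&(p[:,2]<15.2)&(abs(p[:,1]-325)<45)&(abs(p[:,0]-530)<100)][:,:2].astype(np.float32),cv2.DIST_HUBER,0,.01,.01).ravel();print("base line",r,np.degrees(np.arctan2(r[1],r[0])))
q=p[(p[:,2]>15.7)&(p[:,2]<21)&(abs(p[:,0]-565)<35)&(p[:,1]<310)&(p[:,1]>265)];print("ptr",len(q),cv2.minAreaRect(q[:,:2].astype(np.float32)) if len(q) else 0)
cv2.imwrite("pics/p6.png",w["image"])
E
```

```text
t: 11.95
tcp_pos: [0.4836, 0.3189, 0.1542]
tool_rot: [0.656, 0.755, -0.0, 0.0]
force: [-0.1, -0.5, 0.8]
finger_gap: 0.999
gripper_force: 0.0
yaw 8.077187204821906 [0.48361737 0.31890454 0.15418512]
grip 995 ((482.3077697753906, 319.9101867675781), (19.52194595336914, 28.922632217407227), 8.601097106933594)
base line [9.9228853e-01 1.2394929e-01 5.3535193e+02 3.3061655e+02] 7.120082
ptr 180 ((556.5304565429688, 304.33740234375), (21.068378448486328, 47.81012725830078), 55.75720977783203)
```

View pics/p6.png

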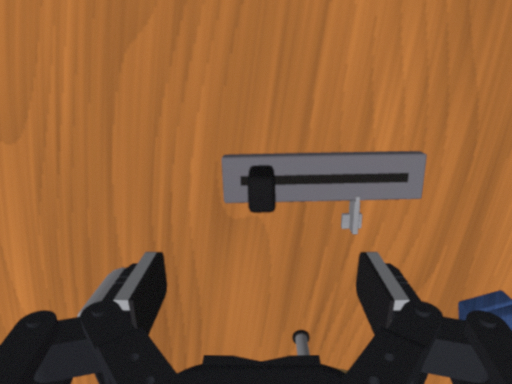

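The grip is at (262,189) and the steel pointer bar runs from (358,199) to (355,233), with its foot at (345,221). Next is the distance along the track.

```bash
python3 - <<'E'
from h import *; import pickle
st,w,t=pickle.load(open("d3.pkl","rb"));P=wpose(st,w)
I=w["image"].astype(int)
for v in (200,204,208,212,216,226,230):
    row=I[v,335:375]; m=row[:,0]>row[:,2]-12  # grey vs orange
    u=np.where(m)[0]+335; print(v,u.min() if len(u) else 0,u.max() if len(u) else 0)
e=[pix(w,u,v,.001*14,P)*1000 for u,v in((223,156),(425,151),(224,203),(424,199))];
for a,b in((0,1),(2,3)): d=e[b]-e[a];print("edge yaw",np.degrees(np.arctan2(d[1],d[0])),np.hypot(d[0],d[1]))
g=np.array([482.3,319.9])
for yaw in(8.1,8.7,9.3):
  d=np.array([np.cos(np.radians(yaw)),np.sin(np.radians(yaw))])
  print(yaw,[round(float((pix(w,u,v,.017,P)[:2]*1000-g)@d),2) for u,v in((358,200),(357.5,212),(355,232))],"dir",d)
C=cloud(w,P)*1000
print(np.nanmean(C[200:212,356:359],(0,1)))
cv2.imwrite("pics/p7.png",cv2.resize(w["image"][140:245,215:435],(800,382),interpolation=cv2.INTER_CUBIC))
E
```

```text
200 350 358
204 350 358
208 350 358
212 350 358
216 342 360
226 342 359
230 351 356
edge yaw 9.696019807726246 165.82597805700507
edge yaw 9.157720545588598 171.78319499483055
8.1 [81.85, 82.41, 81.96] dir [0.99002366 0.14090123]
8.7 [81.66, 82.11, 81.47] dir [0.98849389 0.15126082]
9.3 [81.47, 81.81, 80.97] dir [0.98685572 0.16160382]
[565.82662925 309.64204165  17.63366565]
```

View pics/p7.png

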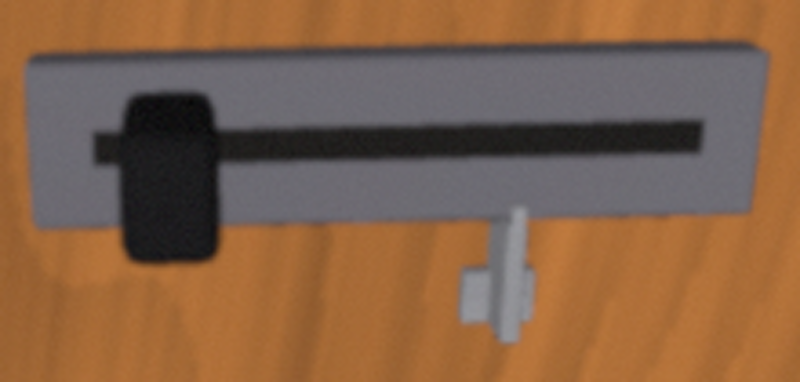

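```bash
python3 -m crank '[{"dp":[-0.04,0.03,-0.6],"angular":[0,0,0.7]},{"dp":[0,0,-0.7],"angular":[0,0,0]},{"dp":[0,0,-0.7],"angular":[0,0,0]},{"dp":[0,0,-0.7],"angular":[0,0,0]},{"dp":[0,0,-0.6],"angular":[0,0,0]},{"dp":[0,0,-0.4],"angular":[0,0,0]},{"dp":[0,0,0],"angular":[0,0,0]},{"dp":[0,0,0],"angular":[0,0,0]}]' 0 30
python3 -m crank '[{"dp":[0,0,0],"angular":[0,0,0]},{"dp":[0,0,0],"angular":[0,0,0]},{"dp":[0,0,0],"angular":[0,0,0]},{"dp":[0,0,0],"angular":[0,0,0]},{"dp":[0,0,0],"angular":[0,0,0]},{"dp":[0,0,0],"angular":[0,0,0]},{"dp":[0,0,0],"angular":[0,0,0]},{"dp":[0,0,0],"angular":[0,0,0]}]' 1 30
```

```text
t: 12.85
tcp_pos: [0.4829, 0.32, 0.0438]
tool_rot: [0.651, 0.759, 0.0, 0.0]
force: [-0.0, -0.2, -0.1]
finger_gap: 0.999
gripper_force: 0.0
t: 13.65
tcp_pos: [0.4825, 0.3206, 0.0439]
tool_rot: [0.651, 0.759, 0.0, 0.0]
force: [-0.2, -0.2, 5.9]
finger_gap: 0.228
gripper_force: 34.3
```

```bash
python3 -m crank '[{"dp":[0.1,0.02,0],"angular":[0,0,0]},{"dp":[0.2,0.03,0],"angular":[0,0,0]},{"dp":[0.2,0.03,0],"angular":[0,0,0]},{"dp":[0.2,0.03,0],"angular":[0,0,0]},{"dp":[0.2,0.03,0],"angular":[0,0,0]},{"dp":[0.2,0.03,0],"angular":[0,0,0]},{"dp":[0.2,0.03,0],"angular":[0,0,0]},{"dp":[0.2,0.03,0],"angular":[0,0,0]},{"dp":[0.2,0.03,0],"angular":[0,0,0]},{"dp":[0.2,0.03,0],"angular":[0,0,0]},{"dp":[0.2,0.03,0],"angular":[0,0,0]},{"dp":[0.2,0.03,0],"angular":[0,0,0]},{"dp":[0.2,0.03,0],"angular":[0,0,0]},{"dp":[0.12,0.03,0],"angular":[0,0,0]},{"dp":[0.06,0.01,0],"angular":[0,0,0]},{"dp":[0,0,0],"angular":[0,0,0]},{"dp":[0,0,0],"angular":[0,0,0]},{"dp":[0,0,0],"angular":[0,0,0]}]'
```

```text
t: 15.45
tcp_pos: [0.5629, 0.3338, 0.0439]
tool_rot: [0.651, 0.759, 0.001, -0.0]
force: [0.1, 2.0, 4.7]
finger_gap: 0.231
gripper_force: 34.4
```

Moved 81.5 mm. I'll release, rise and check.

```bash
python3 -m crank '[{"dp":[0,0,0],"angular":[0,0,0]},{"dp":[0,0,0],"angular":[0,0,0]},{"dp":[0,0,0],"angular":[0,0,0]},{"dp":[0,0,0],"angular":[0,0,0]},{"dp":[0,0,0],"angular":[0,0,0]},{"dp":[0,0,0],"angular":[0,0,0]},{"dp":[0,0,0.4],"angular":[0,0,0]},{"dp":[0,0,0.8],"angular":[0,0,0]},{"dp":[0,0,0.8],"angular":[0,0,0]},{"dp":[0,0,0.8],"angular":[0,0,0]},{"dp":[0,0,0.8],"angular":[0,0,0]},{"dp":[0,0,0],"angular":[0,0,0]},{"dp":[0,0,0],"angular":[0,0,0]}]' 0
python3 - <<'E'
from h import *; from station import vision,sense
st=sense();w=vision.snapshot("wrist");t=vision.snapshot("top");P=wpose(st,w);p=cloud(w,P).reshape(-1,3)*1000
import pickle;pickle.dump((st,w,t),open("d4.pkl","wb"))
g=p[(p[:,2]>50)&(p[:,2]<58)&(abs(p[:,0]-563)<30)&(abs(p[:,1]-332)<30)];r=cv2.minAreaRect(g[:,:2].astype(np.float32));print("grip",r)
conechk(t,(587,86.3))
o=np.zeros((382,800,3),np.uint8);o[:,:420]=cv2.resize(w["image"][150:250,205:315],(420,382),interpolation=2);o[:,420:]=cv2.resize(t["image"][100:250,80:230],(380,382),interpolation=2)
cv2.imwrite("pics/p8.png",o)
E
```

```text
t: 16.75
tcp_pos: [0.5628, 0.3331, 0.1524]
tool_rot: [0.651, 0.759, 0.001, 0.0]
force: [0.5, -0.3, 0.2]
finger_gap: 1.003
gripper_force: 0.0
grip ((561.7816772460938, 333.61334228515625), (19.591768264770508, 27.189834594726562), 8.665144920349121)
74 zmax 65.98202612236692
circle [587.6751709   84.10160828] light frame [-2.08978437 -0.95999124] top pts 40 [587.62794233  85.90793738] light frame [-0.30556918 -0.67427898]
```

View pics/p8.png

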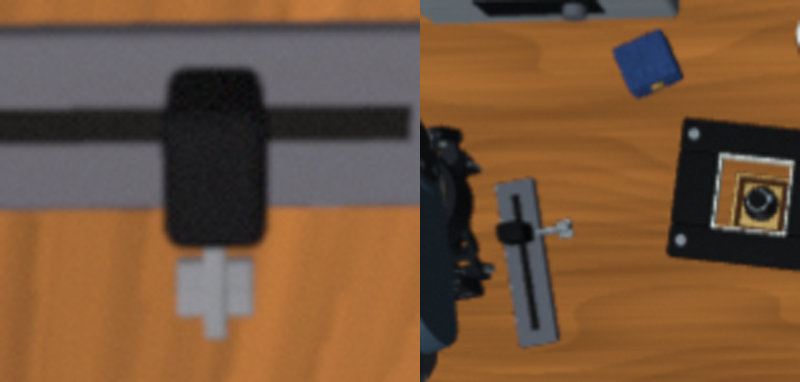

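The dimmer grip (x≈215 in the crop) is level with the pointer (x≈215). The stand is still upright and centred under the opening at (762,200). The robot is clear of everything, so I'm handing in.

```bash
python3 -c "
from station import order; print(order.sign_off())"
```

```text
the job is handed in; nothing more can be done
None
```

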